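# Show a flask to the inspection camera over its scale bar

### The arm

A 6-joint arm with a two-finger parallel gripper is mounted at the origin on the work surface. World frame = base frame: x ahead of the robot, y to its left, z up, the work surface at z = 0. Lengths are in m, angles in rad, forces in N, time in s.
With the tool pointing down it reaches from about 0.35 to 0.775 m from the base axis. Payload 5.5 kg.
Tool frame: the origin (TCP) lies where the fingers leave the gripper's body, on its centre line; the fingertips stand 73 mm ahead of it and the grasp point (between the pads) lies 54 mm ahead of it; z points along the fingers, y is the direction in which the jaws open and shut (so a half turn about z gives the same grasp; the last joint's range is limited). The gripper opens to 85 mm and grips with 20 to 120 N. Pads are 22 mm wide; open, the fingers measure 114 mm over their backs; the gripper's body (76 mm by 85 mm) begins 54 mm behind the grasp point. The pads swing forward as they close: fully open they stand 13 mm farther back than shut.
Start: joints at [1.085, 0.313, 0.046, 1.304, 0, 1.431], TCP at [0.195, 0.541, 0.304] pointing down, gripper open.
Joint ranges: [-2.76, 2.76], [-0.86, 1.69], [-1.03, 1.26], [-2.2, 2.34], [-1.47, 1.5], [-3.14, 3.14]. Speed limits (rad/s): [2.57, 2.57, 3.14, 3.14, 3.14, 3.14].

### API

Orientations are given as a unit quaternion [w, x, y, z].
In Python, from workcell import env, read_camera, job, cut_out gives the robot as it stands.
- The arm moves only by the tool servo_tool, never from a script. Its argument "deltas" is a list of rows, each an object of numbers: "dx", "dy", "dz": the shift along the world's x, y, z in mm; "rx", "ry", "rz": the turn, a rotation vector about the world's x, y, z in rad; "fingers": the closure, from -1 (fully open) to 1 (shut). A call has 1 to 8 rows; each row shifts and turns the commanded pose from where the row before left it; what a row does not reach is not made up. A row lasts 1/10 s, in which the tool goes at most 50 mm and 8.59 degrees, less where a joint would pass 70% of its speed; a pose out of reach is approached as far as the arm can. A call is refused whole if a number of a shift passes 50 or a number of a turn 0.15, either way. A call with a gripper value outside its range is refused whole. The fingers move at their own pace and stop on an object; "newtons" is the grip in N (left out, the last holds). Time passes only in rows, so rows that do not move let the fingers close. It gives the time, the measured TCP pose, the force and the opening at its end, in the units of the state.
- env.get_state(): the state, without advancing time (a new reading comes with each control period).
- read_camera(name): name is "scene" or "top" or "wrist"; returns a dict with "img" (384x512x3 uint8, red, green, blue), "intrinsics" (3x3 intrinsics, pixels), "extrinsics" (4x4, takes a point from camera to world coordinates); the wrist camera has in their place "hand_eye" (4x4, takes a point from camera to tool coordinates, whose origin is the TCP and whose axes are the flange's). Camera axes: x right, y down, z forward; pixel columns grow to the right and rows downward; lengths in m; the calibration is good to about 2 mm. The wrist camera is an equidistant fisheye: a pixel r from the principal point sees the ray r / f radians off the axis. A picture is of the moment at which its call begins: read the wrist's pose just before it. There is no depth.
- job.hand_in(): hands the job in, once; it reports no verdict.
Trained networks look in the newest picture that a camera, given by its name, has taken for a name from the list of things; names that differ only in an ending like _2 or _b are one class to them, and where a whole thing is asked for, a point or a joint stands for the part that bears it (a point fixed in the world has none). Each returns a list of dicts, best first, with "confidence" (0 to 1); they miss things now and then, are a little off and sometimes report something else, mostly with a low value. They report only what shows in the picture. A call takes as long as a camera call. They do not tell look-alikes from the thing itself.
- cut_out(target, camera): "region" (384x512 bool, what is visible of it) and "extent" ([left, top, right, bottom] in pixels, round what is visible of it).
The state is a dict: "clock": time; "joint_pos": joint angles; "qvel": joint speeds; "tau": joint torques, N m; "tcp_pos": TCP position; "orientation": TCP orientation; "wrist_force": force on the tool from outside, world axes, zero at the start; "ft_torque": the same for the moment, N m; "finger_gap": finger opening in m.
Only numpy, scipy, OpenCV 4.12 (cv2) and the standard library are available. Lean on these libraries where they do the work, as an engineer would, in place of code of your own. Each camera call takes 0.05 s, during which the arm holds its last target. There are 200 camera calls.

### The job

Lay the black-and-white scale bar, centred, into the notches of the two posts of the inspection stand and let go of it. Then lift the amber flask out of the rack and show it to the inspection camera: neck uppermost, its round seal on the lens axis 200 mm in front of the lens, the seal's face square to the lens (the camera looks down, so the flask leans back), touching neither bar nor stand. Finish while still holding it there in the air, motionless, and leave the other flasks and the things on the bench where they are.

Things in the scene. Friction and masses are not known exactly. Their poses are not given: they have to be found in the camera images.
- stand: fixed inspection stand, T-shaped dark base 8 mm thick. Origin on the bench midway between its posts, z up, +x to the camera mast (16 mm thick, x = 244). Posts at y = -70, +70 mm; each yellow head, 40 (x) x 24 mm (y), has a notch open at the top: floor 90 mm above the bench, 23 mm wide in x, centred on x = 0, open along y, cheeks up to 104 mm. Place and yaw vary
- camera: white camera head with black lens, on the stand's mast. Origin at the centre of the lens front: x 186, y 0, z 284 mm from the stand's origin. Looks along its own -x, 0.38 rad below level, over the posts; y is the stand's y. A flask rightly shown has its x, y, z axes parallel to the camera's x, y, z. Head 50 wide, 44 high, 96 mm long behind the lens
- lens (a point): centre of the lens front (the camera's origin)
- focus (a point): empty point in the air on the lens axis 200 mm in front of the lens, 210 mm above the bench, plumb above the middle between the posts: where the seal's centre must be
- scale_bar: loose bar lying flat on the bench, 200 mm long (y), 18 wide (x), 14 high (z), about 120 g, white with four black bands and a thin red line round its middle. Origin at the centre of its underside; either way round will do. Laid well, it spans both notches, underside on the notch floors, middle midway between the posts
- rack: fixed wooden rack 90 mm (x) by 270 mm (y) by 22 mm high with three pockets 12 mm deep, 33 x 65 mm, at y = -85, 0, +85 mm, one flask in each, in any order. Origin at the centre of its underside on the bench. Place and yaw vary; the seals face its +x side
- flask_amber: amber (orange-brown) flat flask, about 220 g: body 28 mm thick (x), 60 wide (y), 85 high, shoulder to 95, square neck 22 x 22 mm from 95 to 130, black stopper to 136 mm. Origin at the centre of its underside, z up the neck; stands on a pocket floor 10 mm above the bench. Round white and red seal, 28 mm across, on its +x face only. Grip it by the neck: flat sides face x and y
- seal (a point): centre of the amber flask's seal, on its +x face: at x = 14, y = 0, z = 45 mm in the flask's frame
- flask_green: the same flask in green, in another pocket; leave alone
- flask_blue: the same flask in blue, in another pocket; leave alone
- mould: open black iron mould, round, 72 mm across, 75 mm high, origin under its centre; leave alone
- can: closed can 60 mm across, 100 mm high, origin under its centre; leave alone
- paddle: flat wooden paddle: round handle 22 mm thick from x = 0, blade 130 x 75 x 16 mm from x = 125 to 255 mm; lies flat; leave alone
- block: dark wooden block 90 x 90 x 55 mm, origin under its centre; leave alone
There are look-alikes about, which are no part of the job. There is more than one size of the scale_bar; the job needs the smaller.

How it is judged:
On the way, in this order (a step that is already met when the one before it is completed fails the run):
1. the scale bar lies centred in both notches and is let go (x of scale_bar in the frame of stand between -0.007 and 0.007 m and y of scale_bar in the frame of stand between -0.015 and 0.015 m and z of scale_bar in the frame of stand between 0.086 and 0.094 m and angle between scale_bar's own z axis and vertical below 0.06 rad and angle between the y axis of scale_bar and the y axis of stand, either way round below 0.1 rad and contact force between each of the arm, the fingers and scale_bar below 0.1 N), for 0.3 s.
2. the amber flask is lifted clear of the rack (z of flask_amber in the frame of rack above 0.04 m and contact force between the fingers and flask_amber above 1 N and contact force between flask_amber and rack below 0.1 N), for 0.1 s.
At the end, for the whole second after the job is handed in: Bar seated in both notches, free of the robot, middle within 7 mm across, 15 mm along; amber flask held still in the air, touching only the gripper, neck up, seal towards the lens, within 25 mm of the focus and 0.2 rad of square; all other things moved less than 30 mm (all of step 1 and distance between seal and focus below 0.025 m and angle between the x axis of flask_amber and the x axis of camera, either way round below 0.2 rad and angle between the y axis of flask_amber and the y axis of camera, either way round below 0.2 rad and x of lens in the frame of flask_amber above 0.12 m and angle between flask_amber's own z axis and vertical below 0.65 rad and height (world z) of seal above 0.17 m and contact force between the fingers and flask_amber above 1 N and contact force between flask_amber and stand below 0.1 N and contact force between flask_amber and scale_bar below 0.1 N and contact force between flask_amber and rack below 0.1 N and linear speed of flask_amber below 0.02 m/s and angular speed of flask_amber below 0.15 rad/s and distance of each of flask_green, flask_blue, mould, can, paddle, block from where it was at the start of the episode below 0.03 m); the arm keeps its last pose, push and grip.
It fails at once if another flask or a thing on the bench is displaced by 30 mm or more (distance of any of flask_green, flask_blue, mould, can, paddle, block from where it was at the start of the episode above 0.03 m).
It fails at once if the amber flask strikes the stand or the scale bar hard (contact force between flask_amber and stand above 8 N or contact force between flask_amber and scale_bar above 8 N).
It also fails if it takes over 58 s, if anything falls off the work surface, if the arm or the gripper's body presses on something with over 40 N, if the wrist force passes 120 N, or if a joint passes its speed limit or range.

## Working session

There is one attempt and no reset: what is moved stays moved. The work goes in short steps, Python scripts to look and compute and a tool call to move; the robot and the scene stay as the last step left them, time stands still between calls to the robot, and variables do not carry over. Pictures are saved under pics/ and viewed, about 8 in all and at most 12, crops included, and the job is handed in when it is done.

Besides the shell and the picture viewer there is one more tool, called after "Emit:" in YAML: its name, and indented under it one key for each argument. servo_tool: Moves the arm, as the interface text tells. Its arguments: {"type":"object","properties":{"deltas":{"type":"array"},"newtons":{"type":"number"}},"required":["deltas"]}

```bash
mkdir -p pics && cat > h.py <<'E'
import numpy as np,cv2,pickle
from scipy.spatial.transform import Rotation as R
from workcell import env,read_camera,job,cut_out
def ray(c,px):
    K=np.array(c['intrinsics']);T=np.array(c['extrinsics'])
    d=np.linalg.inv(K)@np.array([px[0],px[1],1.]);return T[:3,3],T[:3,:3]@d
def at_z(c,px,z):
    o,d=ray(c,px);return o+d*(z-o[2])/d[2]
def proj(c,p):
    K=np.array(c['intrinsics']);T=np.linalg.inv(np.array(c['extrinsics']))
    q=T[:3,:3]@np.asarray(p)+T[:3,3];q=K@q;return q[:2]/q[2]
E
python3 - <<'E'
from h import *
s=env.get_state();print(s)
cs={}
for n in('scene','top'):
    c=read_camera(n);cs[n]=c;cv2.imwrite(f'pics/{n}0.png',c['img'][:,:,::-1])
    print(n,np.round(c['extrinsics'],3).tolist(),np.round(c['intrinsics'],1).tolist())
    for t in['scale_bar','stand','rack','flask_amber','seal','camera','lens','mould','can','paddle','block']:
        for r in cut_out(t,n)[:3]:
            print(t,round(r['confidence'],2),r['extent'],r['region'].sum())
            cs.setdefault((n,t),[]).append(r)
pickle.dump(cs,open('cs.pkl','wb'))
a=cv2.imread('pics/scene0.png');b=cv2.imread('pics/top0.png')
E
```

```text
{'clock': 0.0, 'joint_pos': array([ 1.08538859e+00,  3.13991812e-01,  4.49661118e-02,  1.30361810e+00,
       -7.57360068e-06,  1.43118669e+00]), 'qvel': array([-0.00173435, -0.00220741,  0.00060089,  0.00088471,  0.00043165,
        0.00032918]), 'tau': array([ 7.26192156e-04, -4.80623281e+01,  2.98535782e+01,  1.95620977e-02,
       -1.99672172e-04,  8.80238868e-07]), 'tcp_pos': array([0.19472581, 0.54060658, 0.30300839]), 'orientation': array([-2.80395685e-04,  1.72038821e-01,  9.85089737e-01, -8.80157519e-04]), 'wrist_force': array([ 0.59342901, -0.37602379,  0.14856685]), 'ft_torque': array([0.00460799, 0.03583912, 0.00412968]), 'finger_gap': 0.08519309956130004}
scene [[0.738, 0.53, -0.418, 0.938], [0.675, -0.58, 0.456, -0.58], [-0.001, -0.619, -0.785, 1.013], [0.0, 0.0, 0.0, 1.0]] [[382.7, 0.0, 256.4], [0.0, 382.7, 186.3], [0.0, 0.0, 1.0]]
scale_bar 0.93 [155.5, 236.0, 209.8, 288.3] 567
scale_bar 0.78 [136.9, 173.4, 158.3, 249.5] 852
stand 0.7 [274.0, 168.9, 408.2, 261.0] 3616
rack 0.91 [297.7, 132.4, 376.5, 173.6] 1083
flask_amber 0.81 [302.8, 117.3, 325.6, 154.1] 459
seal 0.
[... 490 characters left out ...]
 491.6, 188.8], [0.0, 0.0, 1.0]]
scale_bar 0.84 [289.5, 249.0, 350.8, 305.1] 586
scale_bar 0.64 [302.5, 211.9, 355.1, 222.1] 240
stand 0.94 [203.7, 86.0, 252.3, 190.6] 1951
rack 0.67 [132.1, 159.8, 180.2, 230.8] 1056
flask_amber 0.76 [156.5, 205.4, 168.7, 224.2] 191
seal 0.72 [155.0, 205.1, 174.8, 225.1] 234
seal 0.42 [301.1, 213.2, 358.2, 221.9] 288
camera 0.95 [212.7, 85.4, 233.3, 118.3] 468
lens 0.57 [215.4, 84.9, 230.6, 118.3] 442
mould 0.75 [329.6, 142.2, 348.4, 162.8] 305
mould 0.66 [156.0, 204.6, 168.9, 223.3] 204
can 0.65 [302.1, 127.5, 317.3, 155.4] 267
paddle 0.59 [213.3, 87.6, 235.4, 116.4] 455
paddle 0.58 [123.2, 125.1, 194.1, 144.4] 889
block 0.6 [372.0, 174.7, 402.7, 204.8] 703
```

```bash
python3 - <<'E'
import cv2
a=cv2.imread('pics/scene0.png')[90:384,90:450];b=cv2.imread('pics/top0.png')[60:340,100:420]
cv2.imwrite('pics/s1.png',cv2.resize(a,None,fx=2.04,fy=2.04,interpolation=cv2.INTER_CUBIC))
cv2.imwrite('pics/t1.png',cv2.resize(b,None,fx=2.1,fy=2.1,interpolation=cv2.INTER_CUBIC))
E
```

```text
(no output)
```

View pics/s1.png

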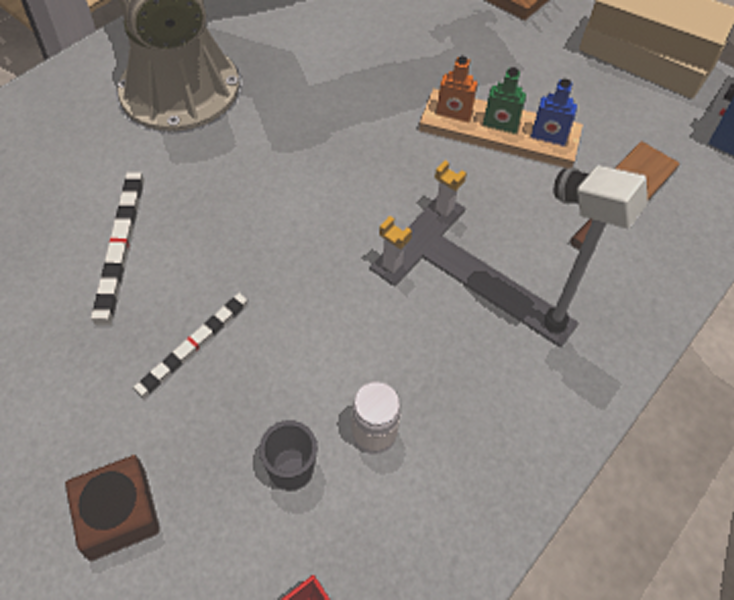

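View pics/t1.png

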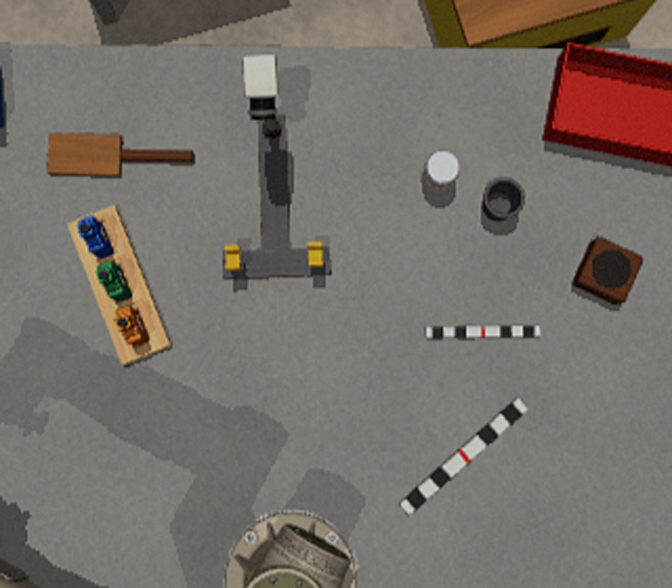

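The scene view shows the small bar running from (140,388) to (243,298), the larger look-alike at left, and the stand with yellow heads at (395,232) and (450,178). In the top view the small bar is centred at (483,331), the heads are at (233,256) and (315,255), and the amber flask is the pocket nearest the robot at (130,325). Next I'll fit the numbers.

```bash
cat >> h.py <<'E'
from scipy.optimize import least_squares
def yellow(img):
    h=cv2.cvtColor(img,cv2.COLOR_RGB2HSV)
    m=((h[...,0]>17)&(h[...,0]<28)&(h[...,1]>165)&(h[...,2]>110)).astype(np.uint8)
    return m
E
python3 - <<'E'
from h import *
cs=pickle.load(open('cs.pkl','rb'))
for n in('scene','top'):
    c=cs[n];m=yellow(c['img']);k,l,st,ce=cv2.connectedComponentsWithStats(m)
    print(n,[(st[i].tolist(),ce[i].round(1).tolist()) for i in range(1,k) if st[i][4]>15])
    for i in range(1,k):
        if 15<st[i][4]<400: print('  at z.1',at_z(c,ce[i],.1).round(4))
for n,i in(('top',1),('scene',0)):
    r=cs[n,'scale_bar'][i]; ys,xs=np.nonzero(r['region'])
    P=np.array([at_z(cs[n],p,.010) for p in zip(xs,ys)])[:,:2];c=P.mean(0);w,v=np.linalg.eigh(np.cov((P-c).T))
    a=(P-c)@v[:,1];print(n,'bar',c.round(4),'dir',np.arctan2(v[1,1],v[0,1]).round(4),np.ptp(a))
    im=cs[n]['img'].astype(int);red=r['region']&(im[...,0]>im[...,1]*1.5)&(im[...,0]>100)
    ys,xs=np.nonzero(red);print('red',len(xs),at_z(cs[n],(xs.mean(),ys.mean()),.010).round(4))
# flask heads: dark stopper rough; amber region centroid
for n in('top','scene'):
    h=cv2.cvtColor(cs[n]['img'],cv2.COLOR_RGB2HSV)
    x0,y0,x1,y1=[int(v) for v in cs[n,'rack'][0]['extent']]
    for nm,lo,hi in(('amber',5,14),('green',50,80),('blue',105,125)):
        m=((h[...,0]>=lo)&(h[...,0]<=hi)&(h[...,1]>170)).astype(np.uint8);m[:, :x0-3]=0;m[:,x1+3:]=0;m[:max(y0-25,0)]=0;m[y1+3:]=0
        k,l,st,ce=cv2.connectedComponentsWithStats(m);i=1+np.argmax(st[1:,4]) if k>1 else 0
        print(n,nm,st[i].tolist(),ce[i].round(1),at_z(cs[n],ce[i],.09 if n=='top' else .07).round(4))
E
```

```text
scene [([307, 174, 11, 6, 39], [311.3, 176.2]), ([279, 201, 12, 7, 46], [284.3, 204.1])]
  at z.1 [0.5508 0.095  0.1   ]
  at z.1 [ 0.557 -0.043  0.1  ]
top [([247, 175, 7, 12, 70], [249.9, 181.1]), ([207, 177, 7, 3, 20], [210.0, 178.0]), ([207, 181, 7, 7, 43], [210.4, 184.0])]
  at z.1 [ 0.5489 -0.0384  0.1   ]
  at z.1 [0.559  0.1034 0.1   ]
  at z.1 [0.5371 0.1013 0.1   ]
top bar [ 0.4289 -0.328 ] dir 1.5962 0.1927580927707154
red 6 [ 0.4299 -0.3329  0.01  ]
scene bar [ 0.4292 -0.339 ] dir 1.5958 0.20212677659788936
red 15 [ 0.427  -0.3332  0.01  ]
top amber [155, 206, 16, 19, 131] [162.9 215.8] [0.4238 0.2682 0.09  ]
top green [148, 185, 15, 18, 78] [155.5 195.4] [0.4964 0.2968 0.09  ]
top blue [138, 164, 16, 19, 143] [145.7 173.5] [0.5748 0.3345 0.09  ]
scene amber [318, 127, 6, 8, 26] [320.5 130.6] [0.4339 0.3067 0.07  ]
scene green [0, 0, 512, 384, 196608] [255.5 191.5] [ 0.4477 -0.0489  0.07  ]
scene blue [355, 138, 3, 4, 6] [355.8 139.3] [0.5507 0.3542 0.07  ]
```

Emit:
servo_tool:
  deltas:
    - {"dx": 28, "dy": -38, "rz": -0.15}
    - {"dx": 28, "dy": -38, "rz": -0.15}
    - {"dx": 28, "dy": -38, "rz": -0.15}
    - {"dx": 28, "dy": -38, "rz": -0.15}
    - {"dx": 28, "dy": -38, "rz": -0.15}
    - {"dx": 28, "dy": -38, "rz": -0.15}
    - {"dx": 28, "dy": -38, "rz": -0.15}
    - {"dx": 28, "dy": -38, "rz": -0.15}

```text
invalid input at $.deltas[0]: expected keys dx, dy, dz, rx, ry, rz, fingers
```

Emit:
servo_tool:
  deltas:
    - {"dx": 6, "dy": -35}
    - {"dx": 6, "dy": -35}
    - {"dx": 6, "dy": -35}
    - {"dx": 6, "dy": -35}
    - {"dx": 6, "dy": -35}
    - {"dx": 6, "dy": -30}
    - {}
    - {}

```text
invalid input at $.deltas[0]: expected keys dx, dy, dz, rx, ry, rz, fingers
```

```bash
cat >> h.py <<'E'
def wcam():
    s=env.get_state();w=read_camera('wrist')
    q=s['orientation'];T=np.eye(4);T[:3,:3]=R.from_quat([q[1],q[2],q[3],q[0]]).as_matrix();T[:3,3]=s['tcp_pos']
    w['T']=T@np.array(w['hand_eye']);return w
def wproj(w,p):
    Ti=np.linalg.inv(w['T']);q=Ti[:3,:3]@np.asarray(p)+Ti[:3,3];K=np.array(w['intrinsics'])
    th=np.arctan2(np.hypot(q[0],q[1]),q[2]);n=q[:2]/np.hypot(q[0],q[1])
    return np.array([K[0,2]+K[0,0]*th*n[0],K[1,2]+K[1,1]*th*n[1]])
def wat_z(w,px,z):
    K=np.array(w['intrinsics']);v=np.array([(px[0]-K[0,2])/K[0,0],(px[1]-K[1,2])/K[1,1]]);th=np.hypot(*v)
    d=np.array([*(v/th*np.sin(th)),np.cos(th)]);d=w['T'][:3,:3]@d;o=w['T'][:3,3];return o+d*(z-o[2])/d[2]
E
python3 - <<'E'
from h import *
w=wcam();pickle.dump(w,open('w1.pkl','wb'));print(env.get_state()['tcp_pos'],np.round(w['intrinsics'],1),np.round(w['hand_eye'],3))
m=yellow(w['img']);k,l,st,ce=cv2.connectedComponentsWithStats(m)
for i in range(1,k):
    if st[i][4]>15: print(st[i],ce[i].round(1),wat_z(w,ce[i],.1).round(4))
cv2.imwrite('pics/w1.png',cv2.resize(w['img'][:,:,::-1],None,fx=1.56,fy=1.56))
E
```

```text
[0.1949388  0.54100527 0.30394177] [[297.3   0.  264.5]
 [  0.  297.3 188.2]
 [  0.    0.    1. ]] [[-0.    -0.95  -0.311  0.079]
 [ 1.    -0.     0.    -0.   ]
 [-0.    -0.311  0.95  -0.07 ]
 [ 0.     0.     0.     1.   ]]
```

View pics/w1.png

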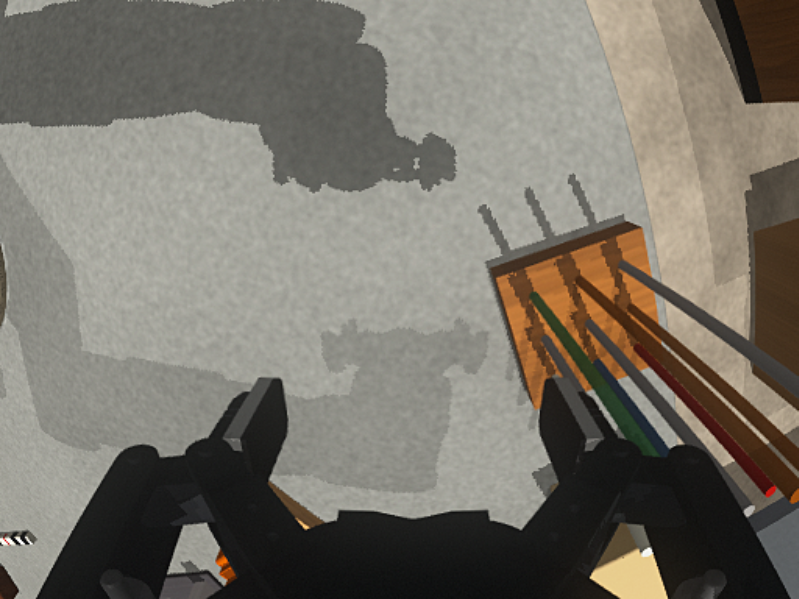

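The moves were refused because every key is required, so the picture shows the start pose: grey bench and a pen box, nothing the job needs. I'll send them again with all the keys.

Emit:
servo_tool:
  deltas:
    - {"dx": 28, "dy": -38, "dz": 0, "rx": 0, "ry": 0, "rz": -0.15, "fingers": -1}
    - {"dx": 28, "dy": -38, "dz": 0, "rx": 0, "ry": 0, "rz": -0.15, "fingers": -1}
    - {"dx": 28, "dy": -38, "dz": 0, "rx": 0, "ry": 0, "rz": -0.15, "fingers": -1}
    - {"dx": 28, "dy": -38, "dz": 0, "rx": 0, "ry": 0, "rz": -0.15, "fingers": -1}
    - {"dx": 28, "dy": -38, "dz": 0, "rx": 0, "ry": 0, "rz": -0.15, "fingers": -1}
    - {"dx": 28, "dy": -38, "dz": 0, "rx": 0, "ry": 0, "rz": -0.15, "fingers": -1}
    - {"dx": 28, "dy": -38, "dz": 0, "rx": 0, "ry": 0, "rz": -0.15, "fingers": -1}
    - {"dx": 28, "dy": -38, "dz": 0, "rx": 0, "ry": 0, "rz": -0.15, "fingers": -1}

```text
clock: 2.05
tcp_pos: [0.4198, 0.2353, 0.3042]
orientation: [0.0, 0.7, 0.714, 0.0]
wrist_force: [1.0, 1.2, -0.4]
finger_gap: 0.0855
```

Emit:
servo_tool:
  deltas:
    - {"dx": 6, "dy": -40, "dz": 0, "rx": 0, "ry": 0, "rz": 0, "fingers": -1}
    - {"dx": 6, "dy": -40, "dz": 0, "rx": 0, "ry": 0, "rz": 0, "fingers": -1}
    - {"dx": 6, "dy": -40, "dz": 0, "rx": 0, "ry": 0, "rz": 0, "fingers": -1}
    - {"dx": 6, "dy": -40, "dz": 0, "rx": 0, "ry": 0, "rz": 0, "fingers": -1}
    - {"dx": 6, "dy": -40, "dz": 0, "rx": 0, "ry": 0, "rz": 0, "fingers": -1}
    - {"dx": 6, "dy": -40, "dz": 0, "rx": 0, "ry": 0, "rz": 0, "fingers": -1}
    - {"dx": 0, "dy": 0, "dz": 0, "rx": 0, "ry": 0, "rz": 0, "fingers": -1}
    - {"dx": 0, "dy": 0, "dz": 0, "rx": 0, "ry": 0, "rz": 0, "fingers": -1}

```text
clock: 2.85
tcp_pos: [0.4549, -0.0037, 0.3039]
orientation: [-0.0, 0.699, 0.715, 0.0]
wrist_force: [0.3, 0.2, 0.3]
finger_gap: 0.0858
```

```bash
python3 - <<'E'
from h import *
w=wcam();pickle.dump(w,open('w1.pkl','wb'));s=env.get_state();print(s['clock'],s['tcp_pos'],s['orientation'],s['joint_pos'].round(2))
m=yellow(w['img']);k,l,st,ce=cv2.connectedComponentsWithStats(m)
for i in range(1,k):
    if st[i][4]>15: print(st[i],ce[i].round(1),wat_z(w,ce[i],.1).round(4))
cv2.imwrite('pics/w2.png',cv2.resize(w['img'][:,:,::-1],None,fx=1.56,fy=1.56))
E
```

```text
2.9 [ 0.45470703 -0.00287428  0.30390441] [-2.47840400e-04  6.98481744e-01  7.15627825e-01  8.97824204e-05] [-0.18  0.08 -0.24  1.25  0.    1.36]
[341  59  29  28 679] [354.9  72.9] [0.5373 0.1004 0.1   ]
[374  61   9  26 207] [377.6  74. ] [0.5603 0.1018 0.1   ]
[337 198  27  28 546] [349.7 210.4] [ 0.5438 -0.0361  0.1   ]
[366 203  10  22 172] [370.2 213.5] [ 0.5671 -0.0394  0.1   ]
```

View pics/w2.png

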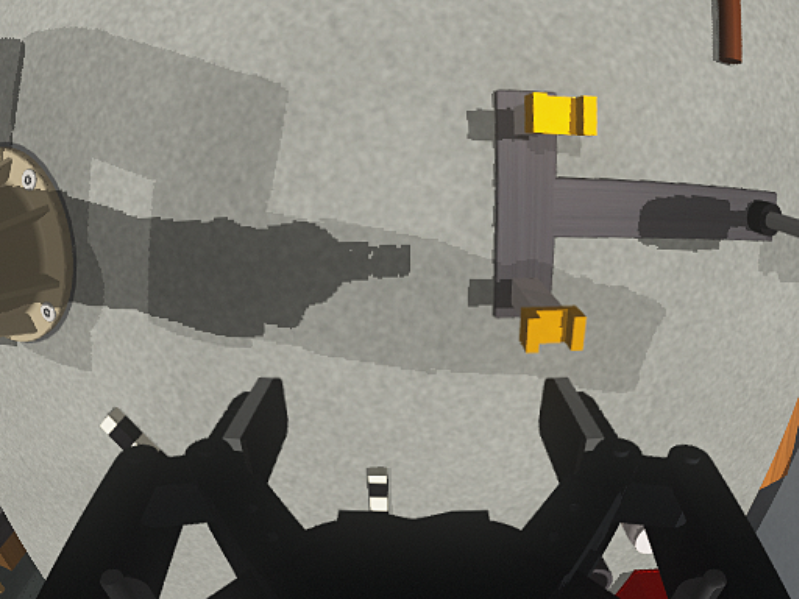

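The view shows both yellow heads clearly, at about (560,115) and (553,328), with the notch gaps visible. I'll fit the stand pose to their silhouettes.

```bash
cat >> h.py <<'E'
from scipy.optimize import minimize
def ymask(img):
    h=cv2.cvtColor(img,cv2.COLOR_RGB2HSV)
    m=((h[...,0]>14)&(h[...,0]<32)&(h[...,1]>150)&(h[...,2]>70)).astype(np.uint8)
    k,l,st,_=cv2.connectedComponentsWithStats(m)
    for i in range(1,k):
        if st[i][4]<12 or st[i][4]>3000:m[l==i]=0
    return m
def boxpts(x0,x1,y0,y1,z0,z1): return np.array([[x,y,z] for x in(x0,x1) for y in(y0,y1) for z in(z0,z1)])
def heads(x,y,a,zb):
    o=[];c,s=np.cos(a),np.sin(a);M=np.array([[c,-s,0],[s,c,0],[0,0,1]])
    for yy in(-.07,.07):
        for b in((-.02,-.0115,.104),(.0115,.02,.104),(-.02,.02,.09)):
            o.append(boxpts(b[0],b[1],yy-.012,yy+.012,zb,b[2])@M.T+[x,y,0])
    return o
def render(pf,hulls,S=4,shape=(384,512)):
    m=np.zeros((shape[0]*S,shape[1]*S),np.uint8)
    for H in hulls:
        p=np.array([pf(q) for q in H]);p=(p+.5)*S-.5
        cv2.fillConvexPoly(m,cv2.convexHull(np.round(p*16).astype(np.int32)),1,shift=4)
    return cv2.resize(m.astype(np.float32),(shape[1],shape[0]),interpolation=cv2.INTER_AREA)
def fitstand(views,x0=(.549,.031,0.,.07)):
    def cost(p):
        p=np.array(p)
        return sum(np.abs(render(pf,heads(*p))-m).sum()/m.sum() for pf,m in views)
    best=minimize(cost,x0,method='Nelder-Mead',options=dict(initial_simplex=np.vstack([x0]+[np.array(x0)+d for d in np.diag([.01,.01,.08,.01])]),xatol=1e-5,fatol=1e-5,maxiter=250))
    return best.x,best.fun
E
python3 - <<'E'
from h import *
w=pickle.load(open('w1.pkl','rb'));cs=pickle.load(open('cs.pkl','rb'))
V={'w':(lambda p:wproj(w,p),ymask(w['img']))}
for n in('top','scene'):
    m=ymask(cs[n]['img']);x=cs[n,'stand'][0]['extent'];z=np.zeros_like(m);x=[int(v) for v in x];z[x[1]:x[3],x[0]:x[2]]=m[x[1]:x[3],x[0]:x[2]]
    V[n]=((lambda c:lambda p:proj(c,p))(cs[n]),z)
for k in V: print(k,V[k][1].sum(),*[np.round(a,4) for a in fitstand([V[k]])])
E
```

```text
w 2136 [0.5467 0.0314 0.0474 0.0841] 0.0657
top 143 [0.5477 0.032  0.0628 0.0839] 0.2504
scene 139 [0.5472 0.0294 0.0462 0.0901] 0.6848
```

Emit:
servo_tool:
  deltas:
    - {"dx": -3, "dy": -49, "dz": -7, "rx": 0, "ry": 0, "rz": 0, "fingers": -1}
    - {"dx": -3, "dy": -49, "dz": -7, "rx": 0, "ry": 0, "rz": 0, "fingers": -1}
    - {"dx": -3, "dy": -49, "dz": -7, "rx": 0, "ry": 0, "rz": 0, "fingers": -1}
    - {"dx": -3, "dy": -49, "dz": -7, "rx": 0, "ry": 0, "rz": 0, "fingers": -1}
    - {"dx": -3, "dy": -49, "dz": -7, "rx": 0, "ry": 0, "rz": 0, "fingers": -1}
    - {"dx": -3, "dy": -49, "dz": -7, "rx": 0, "ry": 0, "rz": 0, "fingers": -1}
    - {"dx": -3, "dy": -49, "dz": -7, "rx": 0, "ry": 0, "rz": 0, "fingers": -1}
    - {"dx": -3, "dy": -49, "dz": -7, "rx": 0, "ry": 0, "rz": 0, "fingers": -1}

```text
clock: 3.7
tcp_pos: [0.4318, -0.3952, 0.2478]
orientation: [0.0, 0.697, 0.717, 0.0]
wrist_force: [1.1, 0.3, 0.7]
finger_gap: 0.0854
```

Emit:
servo_tool:
  deltas:
    - {"dx": 0, "dy": 0, "dz": 0, "rx": 0, "ry": 0, "rz": 0, "fingers": -1}
    - {"dx": 0, "dy": 0, "dz": 0, "rx": 0, "ry": 0, "rz": 0, "fingers": -1}

```text
clock: 3.9
tcp_pos: [0.4314, -0.3944, 0.247]
orientation: [-0.001, 0.698, 0.716, 0.0]
wrist_force: [-0.2, 0.6, 0.4]
finger_gap: 0.0852
```

```bash
python3 - <<'E'
from h import *
w=wcam();pickle.dump(w,open('w2.pkl','wb'));s=env.get_state();print(s['clock'],s['tcp_pos'],s['orientation'],s['joint_pos'].round(2))
for r in cut_out('scale_bar','wrist')[:3]:
    ys,xs=np.nonzero(r['region']);print(r['confidence'],r['extent'],len(xs))
    P=np.array([wat_z(w,p,.014) for p in zip(xs,ys)])[:,:2];c=P.mean(0);ww,v=np.linalg.eigh(np.cov((P-c).T))
    print(c.round(4),np.arctan2(v[1,1],v[0,1]).round(4),np.ptp((P-c)@v,axis=0).round(4))
    im=w['img'].astype(int);red=r['region']&(im[...,0]>im[...,1]*1.6)&(im[...,0]>90)
    y,x=np.nonzero(red);
    if len(x):print('red',len(x),wat_z(w,(x.mean(),y.mean()),.014).round(4))
cv2.imwrite('pics/w3.png',cv2.resize(w['img'][:,:,::-1],None,fx=1.3,fy=1.3))
E
```

```text
3.95 [ 0.4314919  -0.39347426  0.24754031] [-7.62217424e-04  6.97663873e-01  7.16424743e-01  3.56407801e-04] [-0.88  0.35 -0.04  1.18  0.    0.67]
0.76 [252.1, 17.9, 270.2, 203.3] 3480
[ 0.4268 -0.3309] 1.5887 [0.0195 0.1993]
red 97 [ 0.4269 -0.334   0.014 ]
0.61 [19.7, 14.2, 157.7, 181.1] 5253
[ 0.2214 -0.3078] 2.2969 [0.0362 0.2821]
red 125 [ 0.2068 -0.2975  0.014 ]
```

View pics/w3.png

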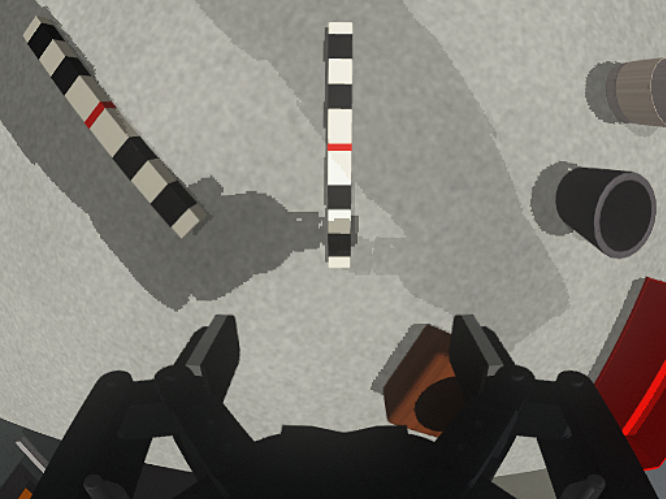

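The picture shows the small bar upright at columns 328–352, with its red line at (340,147), the larger bar at left and nothing in the way. Now I'll go over it, down, and grip.

Emit:
servo_tool:
  deltas:
    - {"dx": -2, "dy": 30, "dz": -20, "rx": 0, "ry": 0, "rz": 0, "fingers": -1}
    - {"dx": -2, "dy": 30, "dz": -25, "rx": 0, "ry": 0, "rz": 0, "fingers": -1}
    - {"dx": 0, "dy": 0, "dz": -45, "rx": 0, "ry": 0, "rz": 0, "fingers": -1}
    - {"dx": 0, "dy": 0, "dz": -40, "rx": 0, "ry": 0, "rz": 0, "fingers": -1}
    - {"dx": 0, "dy": 0, "dz": -25, "rx": 0, "ry": 0, "rz": 0, "fingers": -1}
    - {"dx": 0, "dy": 0, "dz": -15, "rx": 0, "ry": 0, "rz": 0, "fingers": -1}
    - {"dx": 0, "dy": 0, "dz": 0, "rx": 0, "ry": 0, "rz": 0, "fingers": -1}
    - {"dx": 0, "dy": 0, "dz": 0, "rx": 0, "ry": 0, "rz": 0, "fingers": -1}

```text
clock: 4.8
tcp_pos: [0.4276, -0.3338, 0.0788]
orientation: [0.0, 0.697, 0.717, 0.0]
wrist_force: [0.1, -1.2, 0.2]
finger_gap: 0.0857
```

Emit:
servo_tool:
  newtons: 50
  deltas:
    - {"dx": 0, "dy": 0, "dz": 0, "rx": 0, "ry": 0, "rz": 0, "fingers": 1}
    - {"dx": 0, "dy": 0, "dz": 0, "rx": 0, "ry": 0, "rz": 0, "fingers": 1}
    - {"dx": 0, "dy": 0, "dz": 0, "rx": 0, "ry": 0, "rz": 0, "fingers": 1}
    - {"dx": 0, "dy": 0, "dz": 0, "rx": 0, "ry": 0, "rz": 0, "fingers": 1}
    - {"dx": 0, "dy": 0, "dz": 0, "rx": 0, "ry": 0, "rz": 0, "fingers": 1}
    - {"dx": 0, "dy": 0, "dz": 0, "rx": 0, "ry": 0, "rz": 0, "fingers": 1}
    - {"dx": 0, "dy": 0, "dz": 0, "rx": 0, "ry": 0, "rz": 0, "fingers": 1}
    - {"dx": 0, "dy": 0, "dz": 0, "rx": 0, "ry": 0, "rz": 0, "fingers": 1}

```text
clock: 5.6
tcp_pos: [0.4271, -0.3353, 0.0785]
orientation: [0.0, 0.698, 0.716, 0.0]
wrist_force: [-0.3, 0.1, 5.9]
finger_gap: 0.0165
```

Emit:
servo_tool:
  deltas:
    - {"dx": 0, "dy": 0, "dz": 20, "rx": 0, "ry": 0, "rz": 0, "fingers": 1}
    - {"dx": 0, "dy": 0, "dz": 45, "rx": 0, "ry": 0, "rz": 0, "fingers": 1}
    - {"dx": 0, "dy": 0, "dz": 45, "rx": 0, "ry": 0, "rz": 0, "fingers": 1}
    - {"dx": 14, "dy": 40, "dz": 15, "rx": 0, "ry": 0, "rz": 0.022, "fingers": 1}
    - {"dx": 14, "dy": 42, "dz": 15, "rx": 0, "ry": 0, "rz": 0, "fingers": 1}
    - {"dx": 14, "dy": 42, "dz": 10, "rx": 0, "ry": 0, "rz": 0, "fingers": 1}
    - {"dx": 14, "dy": 42, "dz": 0, "rx": 0, "ry": 0, "rz": 0, "fingers": 1}
    - {"dx": 14, "dy": 42, "dz": 0, "rx": 0, "ry": 0, "rz": 0, "fingers": 1}

```text
clock: 6.4
tcp_pos: [0.4972, -0.1255, 0.228]
orientation: [0.0, 0.69, 0.723, 0.0]
wrist_force: [0.7, -0.2, -1.8]
finger_gap: 0.0164
```

Emit:
servo_tool:
  deltas:
    - {"dx": 14, "dy": 42, "dz": 0, "rx": 0, "ry": 0, "rz": 0, "fingers": 1}
    - {"dx": 14, "dy": 42, "dz": 0, "rx": 0, "ry": 0, "rz": 0, "fingers": 1}
    - {"dx": 14, "dy": 42, "dz": 0, "rx": 0, "ry": 0, "rz": 0, "fingers": 1}
    - {"dx": 7, "dy": 30, "dz": 0, "rx": 0, "ry": 0, "rz": 0, "fingers": 1}
    - {"dx": 0, "dy": 0, "dz": 0, "rx": 0, "ry": 0, "rz": 0, "fingers": 1}
    - {"dx": 0, "dy": 0, "dz": 0, "rx": 0, "ry": 0, "rz": 0, "fingers": 1}

```text
clock: 7.0
tcp_pos: [0.5456, 0.0296, 0.2272]
orientation: [-0.0, 0.69, 0.724, -0.001]
wrist_force: [0.5, -0.6, -1.7]
finger_gap: 0.0163
```

```bash
cat > look.py <<'E'
import sys
from h import *
w=wcam();pickle.dump(w,open('w3.pkl','wb'));s=env.get_state();print(s['clock'],s['tcp_pos'],s['orientation'],s['joint_pos'].round(2),s['finger_gap'],s['wrist_force'].round(1))
cv2.imwrite(sys.argv[1],cv2.resize(w['img'][:,:,::-1],None,fx=1.3,fy=1.3))
E
python3 look.py pics/w4.png
```

```text
7.05 [0.54551933 0.02883988 0.227332  ] [-3.20363060e-04  6.90173740e-01  7.23643427e-01 -5.44533742e-04] [-0.09  0.29 -0.17  1.11 -0.    1.43] 0.016254810392685816 [ 0.1  0.6 -1.5]
```

View pics/w4.png

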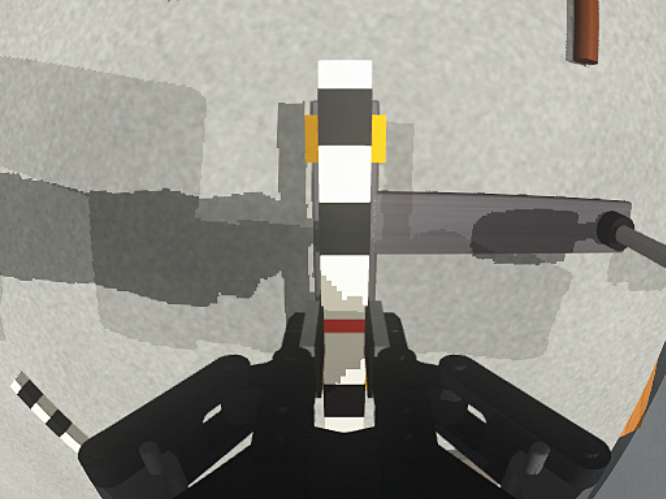

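The bar lies at columns 318–372, and the far head's edges show evenly on both sides (305–387), so it is within about 0.5 mm of centre. I'll lower it.

Emit:
servo_tool:
  deltas:
    - {"dx": 1, "dy": 1, "dz": -15, "rx": 0, "ry": 0, "rz": 0, "fingers": 1}
    - {"dx": 0, "dy": 0, "dz": -15, "rx": 0, "ry": 0, "rz": 0, "fingers": 1}
    - {"dx": 0, "dy": 0, "dz": -10, "rx": 0, "ry": 0, "rz": 0, "fingers": 1}
    - {"dx": 0, "dy": 0, "dz": -7, "rx": 0, "ry": 0, "rz": 0, "fingers": 1}
    - {"dx": 0, "dy": 0, "dz": -5, "rx": 0, "ry": 0, "rz": 0, "fingers": 1}
    - {"dx": 0, "dy": 0, "dz": -3, "rx": 0, "ry": 0, "rz": 0, "fingers": 1}
    - {"dx": 0, "dy": 0, "dz": 0, "rx": 0, "ry": 0, "rz": 0, "fingers": 1}

```text
clock: 7.75
tcp_pos: [0.5468, 0.0298, 0.1728]
orientation: [-0.0, 0.69, 0.723, -0.0]
wrist_force: [0.3, -0.3, -1.6]
finger_gap: 0.0164
```

Emit:
servo_tool:
  deltas:
    - {"dx": 0, "dy": 0, "dz": -2, "rx": 0, "ry": 0, "rz": 0, "fingers": 1}
    - {"dx": 0, "dy": 0, "dz": -1.5, "rx": 0, "ry": 0, "rz": 0, "fingers": 1}
    - {"dx": 0, "dy": 0, "dz": 0, "rx": 0, "ry": 0, "rz": 0, "fingers": 1}
    - {"dx": 0, "dy": 0, "dz": 0, "rx": 0, "ry": 0, "rz": 0, "fingers": 1}

```text
clock: 8.15
tcp_pos: [0.547, 0.0301, 0.1695]
orientation: [0.0, 0.69, 0.724, 0.0]
wrist_force: [-0.6, -0.8, -1.2]
finger_gap: 0.0162
```

Emit:
servo_tool:
  deltas:
    - {"dx": 0, "dy": 0, "dz": -1.2, "rx": 0, "ry": 0, "rz": 0, "fingers": 1}
    - {"dx": 0, "dy": 0, "dz": 0, "rx": 0, "ry": 0, "rz": 0, "fingers": 1}
    - {"dx": 0, "dy": 0, "dz": 0, "rx": 0, "ry": 0, "rz": 0, "fingers": -1}
    - {"dx": 0, "dy": 0, "dz": 0, "rx": 0, "ry": 0, "rz": 0, "fingers": -1}
    - {"dx": 0, "dy": 0, "dz": 0, "rx": 0, "ry": 0, "rz": 0, "fingers": -1}
    - {"dx": 0, "dy": 0, "dz": 0, "rx": 0, "ry": 0, "rz": 0, "fingers": -1}
    - {"dx": 0, "dy": 0, "dz": 0, "rx": 0, "ry": 0, "rz": 0, "fingers": -1}
    - {"dx": 0, "dy": 0, "dz": 0, "rx": 0, "ry": 0, "rz": 0, "fingers": -1}

```text
clock: 8.95
tcp_pos: [0.5469, 0.03, 0.1682]
orientation: [0.0, 0.69, 0.724, 0.0]
wrist_force: [0.6, -0.5, -0.2]
finger_gap: 0.0853
```

Emit:
servo_tool:
  deltas:
    - {"dx": 0, "dy": 0, "dz": 20, "rx": 0, "ry": 0, "rz": 0, "fingers": -1}
    - {"dx": 0, "dy": 0, "dz": 40, "rx": 0, "ry": 0, "rz": 0, "fingers": -1}
    - {"dx": 0, "dy": 0, "dz": 40, "rx": 0, "ry": 0, "rz": 0, "fingers": -1}
    - {"dx": -20, "dy": 0, "dz": 30, "rx": 0, "ry": 0, "rz": 0, "fingers": -1}
    - {"dx": -30, "dy": 0, "dz": 20, "rx": 0, "ry": 0, "rz": 0, "fingers": -1}
    - {"dx": -30, "dy": 0, "dz": 0, "rx": 0, "ry": 0, "rz": 0, "fingers": -1}
    - {"dx": 0, "dy": 0, "dz": 0, "rx": 0, "ry": 0, "rz": 0, "fingers": -1}
    - {"dx": 0, "dy": 0, "dz": 0, "rx": 0, "ry": 0, "rz": 0, "fingers": -1}

```text
clock: 9.75
tcp_pos: [0.4668, 0.03, 0.3186]
orientation: [0.001, 0.69, 0.724, 0.0]
wrist_force: [0.6, -0.1, 0.4]
finger_gap: 0.0853
```

```bash
python3 look.py pics/w5.png && python3 - <<'E'
from h import *
w=pickle.load(open('w3.pkl','rb'))
print('stand w',*[np.round(a,4) for a in [fitstand([(lambda p:wproj(w,p),ymask(w['img']))],(.547,.0315,.047,.084))][0]])
cut=[r for r in [*cut_out('scale_bar','wrist')]]
for r in cut[:2]:
    ys,xs=np.nonzero(r['region']);P=np.array([wat_z(w,p,.104) for p in zip(xs,ys)])[:,:2];c=P.mean(0);ww,v=np.linalg.eigh(np.cov((P-c).T))
    print('bar',r['confidence'],c.round(4),np.arctan2(v[1,1],v[0,1]).round(4),np.ptp((P-c)@v,axis=0).round(4))
c=read_camera('top');cv2.imwrite('pics/top1.png',c['img'][:,:,::-1]);pickle.dump(c,open('top1.pkl','wb'))
a=c['img'][70:250,110:290,::-1];b=w['img'][:,:,::-1]
a=cv2.resize(a,(384,384),interpolation=cv2.INTER_CUBIC);o=np.hstack([a,cv2.resize(b,(416,312)) if 0 else cv2.copyMakeBorder(cv2.resize(b,(416,312)),0,72,0,0,cv2.BORDER_CONSTANT)])
cv2.imwrite('pics/m5.png',o)
E
```

```text
9.8 [0.46731071 0.02995299 0.31834588] [4.43891326e-04 6.90310167e-01 7.23513334e-01 3.62697173e-04] [-0.11  0.1  -0.19  1.28  0.    1.42] 0.08489637490231888 [-0.1  0.1  0.5]
stand w [0.5464 0.0314 0.0526 0.0879] 1.0446
bar 0.89 [ 0.224  -0.1428] 2.1738 [0.0392 0.1464]
bar 0.83 [0.5458 0.0398] 1.6166 [0.0227 0.1996]
```

View pics/m5.png

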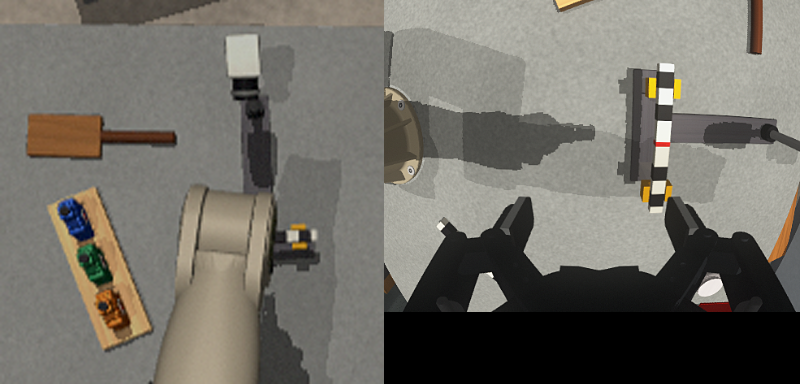

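The bar lies in both notches, and its red line at (662,144) in the right half is about midway between the heads. Next, a wrist view of the rack.

Emit:
servo_tool:
  deltas:
    - {"dx": -4, "dy": 30, "dz": 0, "rx": 0, "ry": 0, "rz": 0, "fingers": -1}
    - {"dx": -4, "dy": 30, "dz": 0, "rx": 0, "ry": 0, "rz": 0, "fingers": -1}
    - {"dx": -4, "dy": 30, "dz": 0, "rx": 0, "ry": 0, "rz": 0, "fingers": -1}
    - {"dx": 0, "dy": 0, "dz": 0, "rx": 0, "ry": 0, "rz": 0, "fingers": -1}
    - {"dx": 0, "dy": 0, "dz": 0, "rx": 0, "ry": 0, "rz": 0, "fingers": -1}

```text
clock: 10.4
tcp_pos: [0.4554, 0.1204, 0.3177]
orientation: [-0.0, 0.69, 0.724, -0.0]
wrist_force: [-0.7, -0.4, 0.6]
finger_gap: 0.0859
```

```bash
python3 - <<'E'
from h import *
w0=pickle.load(open('w3.pkl','rb'));im=w0['img'].astype(int)
red=(im[...,0]>im[...,1]*1.8)&(im[...,0]>110);red[:, :330]=0;red[:,400:]=0;red[:150]=0;red[205:]=0
y,x=np.nonzero(red);print('bar red',len(x),x.min(),x.max(),y.min(),y.max(),wat_z(w0,(x.mean(),y.mean()),.104).round(4))
w=wcam();pickle.dump(w,open('w4.pkl','wb'));s=env.get_state();print(s['clock'],s['tcp_pos'])
b=w['img'];h=cv2.cvtColor(b,cv2.COLOR_RGB2HSV)
for nm in('flask_amber','flask_green','flask_blue','rack'):
    for r in cut_out(nm,'wrist')[:2]:
        ys,xs=np.nonzero(r['region']);print(nm,round(r['confidence'],2),r['extent'],len(xs),np.median(h[ys,xs],axis=0),wat_z(w,(xs.mean(),ys.mean()),.08 if nm!='rack' else .022).round(4))
cv2.imwrite('pics/w6.png',cv2.resize(b[:,:,::-1],None,fx=1.3,fy=1.3))
E
```

```text
bar red 109 334 352 175 180 [0.5476 0.0312 0.104 ]
10.45 [0.45541258 0.11990373 0.31775968]
flask_amber 0.67 [215.2, 0.0, 276.7, 53.1] 2486 [ 12.  214.  145.5] [0.4281 0.2738 0.08  ]
flask_amber 0.33 [304.8, 155.4, 512.0, 307.7] 7956 [15. 16. 83.] [0.5894 0.0653 0.08  ]
flask_green 0.62 [286.4, 0.0, 347.8, 28.1] 1295 [ 44. 125.  55.] [0.4985 0.292  0.08  ]
flask_blue 0.87 [351.1, 0.3, 398.0, 10.2] 335 [118. 120.  69.] [0.5589 0.31   0.08  ]
rack 0.6 [195.6, 0.0, 413.7, 80.9] 6593 [ 19. 126. 242.] [0.4907 0.2761 0.022 ]
```

View pics/w6.png

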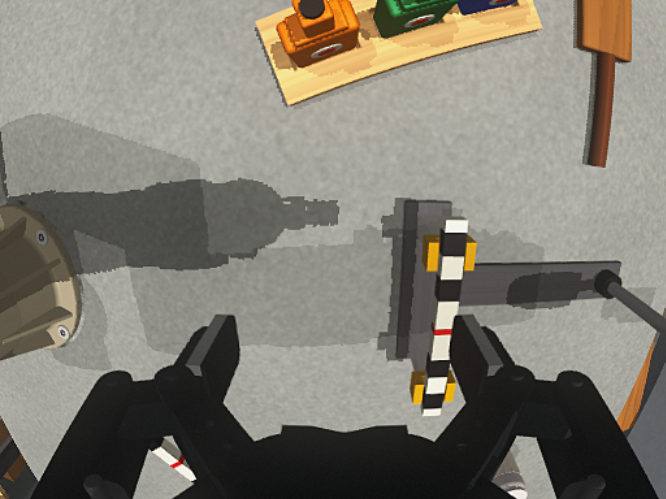

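Emit:
servo_tool:
  deltas:
    - {"dx": -8, "dy": 15, "dz": 0, "rx": 0, "ry": 0, "rz": 0.13, "fingers": -1}
    - {"dx": -8, "dy": 15, "dz": 0, "rx": 0, "ry": 0, "rz": 0.13, "fingers": -1}
    - {"dx": -8, "dy": 15, "dz": 0, "rx": 0, "ry": 0, "rz": 0.105, "fingers": -1}
    - {"dx": 0, "dy": 0, "dz": 0, "rx": 0, "ry": 0, "rz": 0, "fingers": -1}
    - {"dx": 0, "dy": 0, "dz": 0, "rx": 0, "ry": 0, "rz": 0, "fingers": -1}

```text
clock: 11.15
tcp_pos: [0.4311, 0.1646, 0.3183]
orientation: [0.0, 0.548, 0.836, 0.0]
wrist_force: [-0.1, -0.0, -1.1]
finger_gap: 0.0853
```

```bash
cat >> h.py <<'E'
def flask(x,y,a,yy):
    c,s=np.cos(a),np.sin(a);M=np.array([[c,-s,0],[s,c,0],[0,0,1]])
    sh=np.vstack([boxpts(-.014,.014,-.03,.03,.095,.095),boxpts(-.011,.011,-.011,.011,.105,.105)])
    return [H@M.T+np.array([x,y,0])+M@[0,yy,0] for H in(boxpts(-.014,.014,-.03,.03,.02,.095),boxpts(-.011,.011,-.011,.011,.095,.146))]
E
python3 - <<'E'
from h import *
w=wcam();pickle.dump(w,open('w5.pkl','wb'));s=env.get_state();print(s['clock'],s['tcp_pos'],s['orientation'])
b=w['img'];h=cv2.cvtColor(b,cv2.COLOR_RGB2HSV).astype(int);M={}
for nm,lo,hi in(('amber',7,15),('green',40,90),('blue',100,130)):
    m=((h[...,0]>=lo)&(h[...,0]<=hi)&(h[...,1]>(195 if nm=='amber' else 120))).astype(np.uint8)
    m=cv2.morphologyEx(m,cv2.MORPH_CLOSE,np.ones((9,9)));k,l,st,ce=cv2.connectedComponentsWithStats(m)
    m[330:]=0
    o=[(st[i].tolist(),ce[i].round()) for i in range(1,k) if st[i][4]>150];print(nm,o)
for nm in('flask_amber','flask_green','flask_blue'):
    for r in cut_out(nm,'wrist')[:1]:
        print(nm,r['confidence'],r['extent'],r['region'].sum());M[nm]=r['region'].astype(np.float32)
pickle.dump(M,open('M.pkl','wb'))
def cost(p,ks=('flask_amber','flask_green','flask_blue')):
    t=0
    for k,yy in zip(('flask_amber','flask_green','flask_blue'),(-.085,0,.085)):
        if k in ks and k in M: t+=np.abs(render(lambda q:wproj(w,q),flask(*p,yy))-M[k]).sum()/M[k].sum()
    return t
for ks in(('flask_amber',),('flask_amber','flask_green'),('flask_amber','flask_green','flask_blue')):
    x0=np.array([.5,.298,-1.159])
    r=minimize(cost,x0,args=(ks,),method='Nelder-Mead',options=dict(initial_simplex=np.vstack([x0]+[x0+d for d in np.diag([.015,.015,.08])]),xatol=1e-5,fatol=1e-5))
    p=r.x;print(ks,p.round(4),r.fun,'amber at',(p[:2]+.085*np.array([np.sin(p[2]),-np.cos(p[2])])).round(4))
vis=b[:,:,::-1].copy()
for yy in(-.085,0,.085):
    for H in flask(*p,yy):
        cv2.polylines(vis,[cv2.convexHull(np.array([wproj(w,q) for q in H]).round().astype(np.int32))],True,(255,0,255),1)
cv2.imwrite('pics/w7.png',cv2.resize(vis,None,fx=1.5,fy=1.5))
E
```

```text
11.2 [0.43127859 0.16441752 0.31828906] [2.92591032e-04 5.48466878e-01 8.36172228e-01 5.55720475e-05]
amber [([274, 55, 62, 34, 1506], array([304.,  73.]))]
green [([359, 63, 58, 30, 999], array([382.,  78.]))]
blue [([417, 71, 68, 30, 1174], array([452.,  86.]))]
flask_amber 0.63 [276.1, 54.6, 336.9, 89.2] 1899
flask_green 0.8 [340.5, 62.7, 415.2, 93.1] 2011
flask_blue 0.93 [406.7, 72.5, 487.2, 101.9] 1746
('flask_amber',) [ 0.5047  0.3096 -1.1403] 0.07763954997062683 amber at [0.4275 0.2742]
('flask_amber', 'flask_green') [ 0.5057  0.3071 -1.1674] 0.20678353309631348 amber at [0.4275 0.2738]
('flask_amber', 'flask_green', 'flask_blue') [ 0.5055  0.308  -1.1567] 0.46523380279541016 amber at [0.4277 0.2738]
```

View pics/w7.png

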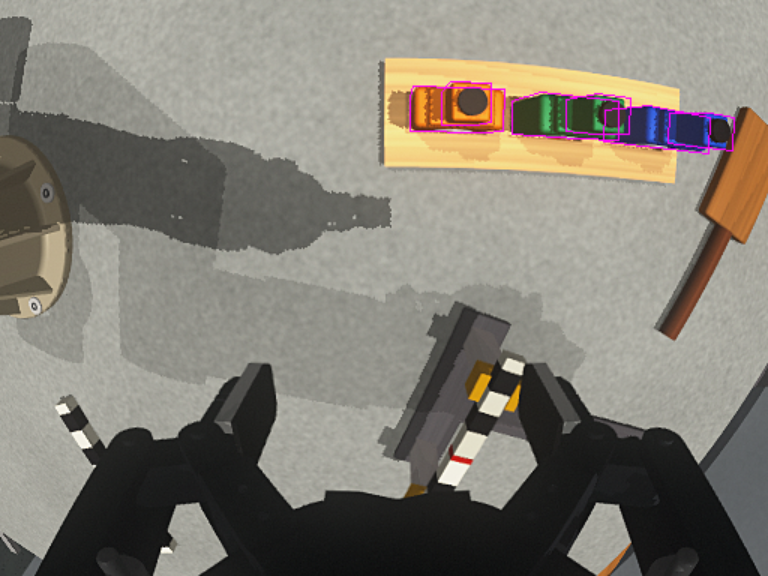

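The overlay fits all three flasks well: the amber neck is at about (470,103) in a clear pocket at the rack's left end. I'll move over it, descend and grip.

Emit:
servo_tool:
  deltas:
    - {"dx": -2, "dy": 40, "dz": 0, "rx": 0, "ry": 0, "rz": 0, "fingers": -1}
    - {"dx": -2, "dy": 40, "dz": 0, "rx": 0, "ry": 0, "rz": 0, "fingers": -1}
    - {"dx": 0, "dy": 29.5, "dz": 0, "rx": 0, "ry": 0, "rz": 0, "fingers": -1}
    - {"dx": 0, "dy": 0, "dz": 0, "rx": 0, "ry": 0, "rz": 0, "fingers": -1}
    - {"dx": 0, "dy": 0, "dz": -40, "rx": 0, "ry": 0, "rz": 0, "fingers": -1}
    - {"dx": 0, "dy": 0, "dz": -40, "rx": 0, "ry": 0, "rz": 0, "fingers": -1}
    - {"dx": 0, "dy": 0, "dz": -20, "rx": 0, "ry": 0, "rz": 0, "fingers": -1}
    - {"dx": 0, "dy": 0, "dz": 0, "rx": 0, "ry": 0, "rz": 0, "fingers": -1}

```text
clock: 12.15
tcp_pos: [0.4252, 0.2727, 0.2151]
orientation: [-0.002, 0.548, 0.836, -0.003]
wrist_force: [0.1, 0.9, -0.1]
finger_gap: 0.0853
```

Emit:
servo_tool:
  deltas:
    - {"dx": 0, "dy": 0, "dz": -20, "rx": 0, "ry": 0, "rz": 0, "fingers": -1}
    - {"dx": 0, "dy": 0, "dz": -18, "rx": 0, "ry": 0, "rz": 0, "fingers": -1}
    - {"dx": 0, "dy": 0, "dz": 0, "rx": 0, "ry": 0, "rz": 0, "fingers": -1}
    - {"dx": 0, "dy": 0, "dz": 0, "rx": 0, "ry": 0, "rz": 0, "fingers": -1}

```text
clock: 12.55
tcp_pos: [0.4276, 0.2742, 0.1815]
orientation: [0.0, 0.548, 0.837, 0.0]
wrist_force: [0.0, -0.0, 0.2]
finger_gap: 0.0851
```

Emit:
servo_tool:
  newtons: 60
  deltas:
    - {"dx": 0, "dy": 0, "dz": 0, "rx": 0, "ry": 0, "rz": 0, "fingers": 1}
    - {"dx": 0, "dy": 0, "dz": 0, "rx": 0, "ry": 0, "rz": 0, "fingers": 1}
    - {"dx": 0, "dy": 0, "dz": 0, "rx": 0, "ry": 0, "rz": 0, "fingers": 1}
    - {"dx": 0, "dy": 0, "dz": 0, "rx": 0, "ry": 0, "rz": 0, "fingers": 1}
    - {"dx": 0, "dy": 0, "dz": 0, "rx": 0, "ry": 0, "rz": 0, "fingers": 1}
    - {"dx": 0, "dy": 0, "dz": 0, "rx": 0, "ry": 0, "rz": 0, "fingers": 1}
    - {"dx": 0, "dy": 0, "dz": 0, "rx": 0, "ry": 0, "rz": 0, "fingers": 1}

```text
clock: 13.25
tcp_pos: [0.4273, 0.2747, 0.1807]
orientation: [0.0, 0.547, 0.837, 0.001]
wrist_force: [0.1, 0.6, 4.0]
finger_gap: 0.0211
```

Emit:
servo_tool:
  deltas:
    - {"dx": 0, "dy": 0, "dz": 8, "rx": 0, "ry": 0, "rz": 0, "fingers": 1}
    - {"dx": 0, "dy": 0, "dz": 15, "rx": 0, "ry": 0, "rz": 0, "fingers": 1}
    - {"dx": 0, "dy": 0, "dz": 25, "rx": 0, "ry": 0, "rz": 0, "fingers": 1}
    - {"dx": 0, "dy": 0, "dz": 40, "rx": 0, "ry": 0, "rz": 0, "fingers": 1}
    - {"dx": 0, "dy": 0, "dz": 40, "rx": 0, "ry": 0, "rz": 0, "fingers": 1}
    - {"dx": 0, "dy": 0, "dz": 40, "rx": 0, "ry": 0, "rz": 0, "fingers": 1}
    - {"dx": 0, "dy": 0, "dz": 10, "rx": 0, "ry": 0, "rz": 0, "fingers": 1}
    - {"dx": 0, "dy": 0, "dz": 0, "rx": 0, "ry": 0, "rz": 0, "fingers": 1}

```text
clock: 14.05
tcp_pos: [0.4273, 0.2747, 0.3594]
orientation: [0.001, 0.547, 0.837, 0.001]
wrist_force: [-0.4, -0.7, -3.0]
finger_gap: 0.0213
```

Emit:
servo_tool:
  deltas:
    - {"dx": 2, "dy": -27, "dz": 0, "rx": 0, "ry": 0, "rz": 0.134, "fingers": 1}
    - {"dx": 2, "dy": -27, "dz": 0, "rx": 0, "ry": 0, "rz": 0.134, "fingers": 1}
    - {"dx": 2, "dy": -27, "dz": 0, "rx": 0, "ry": 0, "rz": 0.134, "fingers": 1}
    - {"dx": 2, "dy": -27, "dz": 0, "rx": 0, "ry": 0, "rz": 0.134, "fingers": 1}
    - {"dx": 2, "dy": -27, "dz": 0, "rx": 0, "ry": 0, "rz": 0.134, "fingers": 1}
    - {"dx": 2, "dy": -27, "dz": 0, "rx": 0, "ry": 0, "rz": 0.134, "fingers": 1}
    - {"dx": 2, "dy": -27, "dz": 0, "rx": 0, "ry": 0, "rz": 0.134, "fingers": 1}
    - {"dx": 2, "dy": -27, "dz": 0, "rx": 0, "ry": 0, "rz": 0.134, "fingers": 1}

```text
clock: 14.85
tcp_pos: [0.4417, 0.0575, 0.3554]
orientation: [-0.003, 0.041, 0.999, 0.0]
wrist_force: [-0.0, -0.1, -3.7]
finger_gap: 0.0213
```

Emit:
servo_tool:
  deltas:
    - {"dx": 2, "dy": -27, "dz": 0, "rx": 0, "ry": 0, "rz": 0.133, "fingers": 1}
    - {"dx": 0, "dy": -3, "dz": 0, "rx": 0, "ry": 0, "rz": 0, "fingers": 1}
    - {"dx": 0, "dy": 0, "dz": 0, "rx": 0.0036, "ry": -0.076, "rz": 0, "fingers": 1}
    - {"dx": 0, "dy": 0, "dz": 0, "rx": 0.0036, "ry": -0.076, "rz": 0, "fingers": 1}
    - {"dx": 0, "dy": 0, "dz": 0, "rx": 0.0036, "ry": -0.076, "rz": 0, "fingers": 1}
    - {"dx": 0, "dy": 0, "dz": 0, "rx": 0.0036, "ry": -0.076, "rz": 0, "fingers": 1}
    - {"dx": 0, "dy": 0, "dz": 0, "rx": 0.0036, "ry": -0.076, "rz": 0, "fingers": 1}
    - {"dx": 0, "dy": 0, "dz": 0, "rx": 0, "ry": 0, "rz": 0, "fingers": 1}

```text
clock: 15.65
tcp_pos: [0.4421, 0.0293, 0.3553]
orientation: [0.187, -0.022, 0.982, 0.005]
wrist_force: [-0.3, 0.7, -2.7]
finger_gap: 0.0213
```

```bash
cat > err.py <<'E'
from h import *
s=env.get_state();q=s['orientation'];Rt=R.from_quat([q[1],q[2],q[3],q[0]])
# tool axes -> flask axes: flask z=-tool z, flask y=tool y*sgn
c,sn=np.cos(.048),np.sin(.048);St=np.array([[c,-sn,0],[sn,c,0],[0,0,1]])
D=St@R.from_euler('y',-.38).as_matrix()
T=Rt.as_matrix();F=np.column_stack([np.cross(T[:,1],-T[:,2]),T[:,1],-T[:,2]])
if F[:,0]@D[:,0]<0:F[:,0]*=-1;F[:,1]*=-1
print(s['clock'],s['tcp_pos'].round(4),s['joint_pos'].round(2),s['finger_gap'],s['wrist_force'].round(1))
print('rotvec to go',R.from_matrix(D@F.T).as_rotvec().round(4))
tgt=np.array([.547,.0315,.21])-D@[.014,0,-.1257]
print('go mm',((tgt-s['tcp_pos'])*1000).round(1),'seal now',(s['tcp_pos']+F@[.014,0,-.1257]).round(4))
E
python3 err.py
```

```text
15.65 [0.4421 0.0293 0.3553] [-0.15 -0.22 -0.45  0.97  0.08 -0.19] 0.021318098724960297 [-0.3  0.7 -2.7]
rotvec to go [-0.002  -0.0034  0.0025]
go mm [ 45.3  -0.7 -33.7] seal now [0.5013 0.0323 0.2435]
```

Emit:
servo_tool:
  deltas:
    - {"dx": 12, "dy": 0, "dz": -8, "rx": 0, "ry": 0, "rz": 0, "fingers": 1}
    - {"dx": 12, "dy": 0, "dz": -8, "rx": 0, "ry": 0, "rz": 0, "fingers": 1}
    - {"dx": 12, "dy": 0, "dz": -8, "rx": 0, "ry": 0, "rz": 0, "fingers": 1}
    - {"dx": 9, "dy": -1, "dz": -8, "rx": 0, "ry": 0, "rz": 0, "fingers": 1}
    - {"dx": 0, "dy": 0, "dz": 0, "rx": 0, "ry": 0, "rz": 0, "fingers": 1}
    - {"dx": 0, "dy": 0, "dz": 0, "rx": 0, "ry": 0, "rz": 0, "fingers": 1}
    - {"dx": 0, "dy": 0, "dz": 0, "rx": 0, "ry": 0, "rz": 0, "fingers": 1}
    - {"dx": 0, "dy": 0, "dz": 0, "rx": 0, "ry": 0, "rz": 0, "fingers": 1}

```text
clock: 16.45
tcp_pos: [0.4898, 0.0275, 0.3267]
orientation: [0.189, -0.023, 0.982, 0.005]
wrist_force: [0.5, 0.0, -3.0]
finger_gap: 0.0209
```

```bash
python3 err.py && python3 - <<'E'
from h import *
c=read_camera('scene');b=c['img'];o=cv2.resize(b[90:290,250:450,::-1],(590,590),interpolation=cv2.INTER_CUBIC);cv2.imwrite('pics/s9.png',o)
print('focus px',proj(c,[.547,.0315,.21]),)
h=cv2.cvtColor(b,cv2.COLOR_RGB2HSV)
x=proj(c,[.547,.0315,.21]).astype(int)
for r in cut_out('flask_amber','scene')[:2]: print(r['confidence'],r['extent'])
im=b.astype(int);red=(im[...,0]>im[...,1]*2.2)&(im[...,0]>90)&(im[...,2]>.6*im[...,1]);m=np.zeros_like(red);m[x[1]-20:x[1]+20,x[0]-20:x[0]+20]=1
y,xx=np.nonzero(red&m);print('red px',len(xx),xx.mean(),y.mean())
E
```

```text
16.45 [0.4898 0.0275 0.3267] [-0.14 -0.11 -0.44  0.87  0.07 -0.17] 0.020867749732091323 [ 0.5  0.  -3. ]
rotvec to go [-0.0004  0.0011  0.0017]
go mm [-2.4  1.2 -5.2] seal now [0.5495 0.0303 0.2152]
focus px [300.82680445 163.28317455]
0.66 [284.2, 134.8, 311.5, 183.9]
red px 10 301.7 163.1
```

View pics/s9.png

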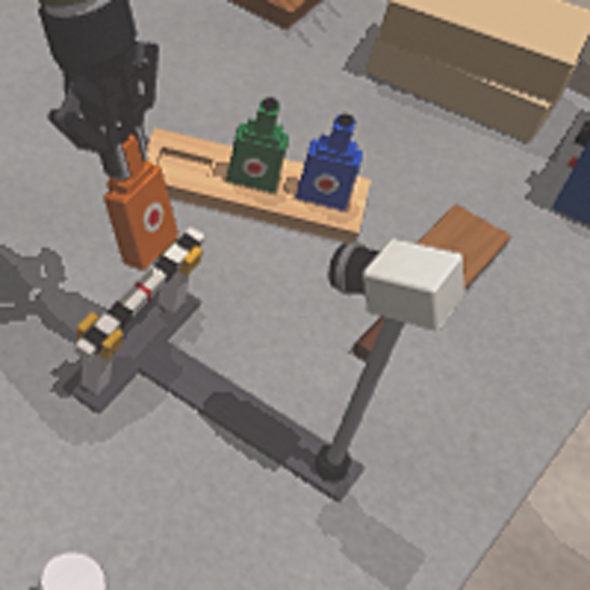

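The amber flask hangs above the seated bar with its seal, at (154,217) in the crop, towards the lens. In the full image the seal's red is at (302,163) against a projected focus of (301,163). One small trim and a settling pause, then I'll hand in.

Emit:
servo_tool:
  deltas:
    - {"dx": -2, "dy": 1, "dz": -4, "rx": 0, "ry": 0, "rz": 0, "fingers": 1}
    - {"dx": 0, "dy": 0, "dz": 0, "rx": 0, "ry": 0, "rz": 0, "fingers": 1}
    - {"dx": 0, "dy": 0, "dz": 0, "rx": 0, "ry": 0, "rz": 0, "fingers": 1}
    - {"dx": 0, "dy": 0, "dz": 0, "rx": 0, "ry": 0, "rz": 0, "fingers": 1}
    - {"dx": 0, "dy": 0, "dz": 0, "rx": 0, "ry": 0, "rz": 0, "fingers": 1}
    - {"dx": 0, "dy": 0, "dz": 0, "rx": 0, "ry": 0, "rz": 0, "fingers": 1}
    - {"dx": 0, "dy": 0, "dz": 0, "rx": 0, "ry": 0, "rz": 0, "fingers": 1}
    - {"dx": 0, "dy": 0, "dz": 0, "rx": 0, "ry": 0, "rz": 0, "fingers": 1}

```text
clock: 17.35
tcp_pos: [0.4879, 0.0285, 0.3222]
orientation: [0.189, -0.023, 0.982, 0.005]
wrist_force: [-0.9, -0.3, -3.1]
finger_gap: 0.0213
```

```bash
python3 err.py && python3 -c "
from h import *
print(np.abs(env.get_state()['qvel']).max());print(job.hand_in())"
```

```text
17.35 [0.4879 0.0285 0.3222] [-0.14 -0.12 -0.45  0.86  0.07 -0.17] 0.0212998137124685 [-0.9 -0.3 -3.1]
rotvec to go [-0.0005  0.0004  0.0017]
go mm [-0.5  0.2 -0.7] seal now [0.5476 0.0313 0.2107]
0.0022701916121971033
the job is handed in; nothing more can be done
None
```

I laid the small scale bar in both notches and let go of it. I then lifted the amber flask out of the rack and handed in at 17.4 s, still holding it in front of the inspection camera. The hand-in gives no verdict, so the results below are my own checks.

- **Bar:** after release, the wrist camera put its red middle line at (0.5476, 0.0312) m. The fitted stand centre is (0.547, 0.0315), so it is within about 1 mm. One check disagreed: the bar's outline centre came out about 8 mm farther along y. I trusted the red line, because near the image edge perspective skews the outline. Either way it is inside the 15 mm limit.
- **Flask:** worked out from the arm pose, the seal is about 1 mm from the focus and within 0.002 rad of square. In the scene picture, before the last 4–5 mm trim, the seal was within about 1 pixel of the projected focus.
- **Hold:** the finger gap is steady at 21 mm and the joints are practically still (at most 0.002 rad/s). The wrist force of about 3 N matches the flask's weight.
- **Other things:** the green and blue flasks and the paddle looked untouched in the last scene picture. I did not measure any of the other things again at the end.

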